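Make the resistor bank up to three tubes

ROBOT

A 6-joint arm with a two-finger parallel gripper is mounted at the origin on a cart in front of the work surface, level with it; the furniture and walls round the work are solid. World frame = base frame: x ahead of the robot, y to its left, z up, the work surface at z = 0. Lengths are in m, angles in rad, forces in N, time in s.
With the tool pointing down it reaches from about 0.325 to 0.875 m from the base axis. Payload 4.4 kg.
Tool frame: the origin (TCP) lies at the very end of the fingers, on their centre line; the grasp point (between the pads) lies 19 mm behind it; z points along the fingers, y is the line along which they close (so a half turn about z gives the same grasp; the last joint's range is limited). The gripper opens to 85 mm and grips with 20 to 120 N. Pads are 22 mm wide; open, the fingers measure 114 mm over their backs; the gripper's body (76 mm by 85 mm) begins 54 mm behind the grasp point. The pads swing forward as they close: fully open they stand 13 mm farther back than shut.
Start: joints at [1.137, 0.207, 1.542, -0, 1.393, -0.15], TCP at [0.16, 0.552, 0.231] pointing down, gripper open.
Joint ranges: [-2.73, 2.73], [-0.86, 2.22], [0.23, 2.46], [-1.11, 4.25], [0.08, 2.63], [-2.82, 2.82]. Speed limits (rad/s): [2.79, 2.79, 3.14, 3.14, 3.14, 3.14].

INTERFACE

Orientations are given as a unit quaternion [x, y, z, w].
In Python, from station import bot, viewer gives the robot as it stands. The module is installed in compiled form; this text tells all that it offers.
- The arm moves only by the tool carry_out, never from a script. Its argument "rows" is a list of rows, each a list of 4 numbers: the shift along the tool's x, y, z in mm, then the turn about the tool's z in rad. In form: [[x, y, z, turn], ...]. A call has 1 to 20 rows; each row is the pose to reach, as a shift and turn from the pose commanded when the call began, along the tool's axes at that moment; what a row does not reach only later rows make up. A row lasts 1/12 s, in which the tool goes at most 41.7 mm and 7.16 degrees, less where a joint would pass 70% of its speed; a pose out of reach is approached as far as the arm can. A call with a gripper value outside its range is refused whole. "gripper" is the closure, from 0 (fully open) to 1 (shut), set as the call begins (left out, the last holds). The fingers move at their own pace and stop on an object; "newtons" is the grip in N (left out, the last holds). Time passes only in rows, so rows that repeat a pose let the fingers close. It gives the time, the measured TCP pose, the force, the opening and the grip force at its end, in the units of the state.
- bot.read_state(): the state, without advancing time (a new reading comes with each control period).
- viewer.get_image(name): name is "side" or "top"; returns a dict with "img" (480x640x3 uint8, red, green, blue), "depth" (480x640 float32, m along the optical axis (not along the pixel's ray), 0 where there is no reading), "fx", "fy", "cx", "cy" (pixels), "k1" (the pictures are not rectified: a ray, as slopes to the right and down, at radius r is drawn at 1 + k1 r^2 times it, then the intrinsics apply), "R" (3x3) and "t" (3): a world point X has camera coordinates R X + t. Camera axes: x right, y down, z forward; pixel columns grow to the right and rows downward; lengths in m; the calibration is good to about 2 mm. A picture is of the moment at which its call begins.
- bot.close_job(): hands the job in; it is judged then, once.
The state is a dict: "t": time; "joint_positions": joint angles; "qvel": joint speeds; "effort": joint torques, N m; "ee_pos": TCP position; "tcp_rot": TCP orientation; "force": force on the tool from outside, world axes, zero at the start; "torque": the same for the moment, N m; "opening": finger opening in m; "grasp_force": force on a finger pad.
Only numpy, scipy, OpenCV 4.12 (cv2) and the standard library are available. Lean on these libraries where they do the work, as an engineer would, in place of code of your own. Each camera call takes 0.05 s, during which the arm holds its last target. There are 200 camera calls.

TASK

Make up the resistor bank so that it carries exactly three of the long ceramic tubes, counting the one that is already in it: ease each added tube into a free bay, one end against the spring plunger, until it lies level in its saddles between the two contacts. The ceramic is brittle, so do not force it. Leave the surplus long tube and the short one lying on the worktop and the other things where they are.

Things in the scene. Friction and masses are not known exactly. Their poses are not given: they have to be found in the camera images.
- bank: resistor bank fixed to the worktop: black panel 196 x 262 mm, top 10 mm up, four bays side by side 60 mm apart. Origin: on the worktop under the midpoint of the bays; x runs along the bays from the spring side (nearer the robot) to the fixed side, y across them (left), z up. V saddles at x = -45 and +45 mm carry the ferrules and centre the tube; between them the panel is free for fingers.
- bay_0 (a point): leftmost bay, free: this point is on its axis, midway between the contacts, 30 mm above the worktop; the middle of a fitted tube lies here. The fixed contact's face (18 mm button) is 60 mm farther along the bank's x, on a block whose top is 9 mm above the axis.
- bay_1 (a point): second bay from the left, holding tube_a: this point is on its axis, midway between the contacts, 30 mm above the worktop; the middle of a fitted tube lies here. The fixed contact's face (18 mm button) is 60 mm farther along the bank's x, on a block whose top is 9 mm above the axis.
- bay_2 (a point): third bay from the left, free: this point is on its axis, midway between the contacts, 30 mm above the worktop; the middle of a fitted tube lies here. The fixed contact's face (18 mm button) is 60 mm farther along the bank's x, on a block whose top is 9 mm above the axis.
- bay_3 (a point): rightmost bay, free: this point is on its axis, midway between the contacts, 30 mm above the worktop; the middle of a fitted tube lies here. The fixed contact's face (18 mm button) is 60 mm farther along the bank's x, on a block whose top is 9 mm above the axis.
- plunger_0 (a joint): spring plunger at the near end of bay_0: head 18 mm across on the bay's axis. 0 = free, its face 52 mm short of the bay point, so the gap is 112 mm for a 120 mm tube. Grows as it is pushed towards the robot, at most 0.016; 0.008 with a tube fitted. Resists with 2.3 N at first touch, 6 N fitted, 9.5 N at its stop. Its housing begins 72 mm from the point and is 10 mm higher than the axis.
- plunger_2 (a joint): spring plunger at the near end of bay_2: head 18 mm across on the bay's axis. 0 = free, its face 52 mm short of the bay point, so the gap is 112 mm for a 120 mm tube. Grows as it is pushed towards the robot, at most 0.016; 0.008 with a tube fitted. Resists with 2.3 N at first touch, 6 N fitted, 9.5 N at its stop. Its housing begins 72 mm from the point and is 10 mm higher than the axis.
- plunger_3 (a joint): spring plunger at the near end of bay_3: head 18 mm across on the bay's axis. 0 = free, its face 52 mm short of the bay point, so the gap is 112 mm for a 120 mm tube. Grows as it is pushed towards the robot, at most 0.016; 0.008 with a tube fitted. Resists with 2.3 N at first touch, 6 N fitted, 9.5 N at its stop. Its housing begins 72 mm from the point and is 10 mm higher than the axis.
- way_in (a point): panel top in the middle of the bank. How a tube goes in: near end low, tilted 10 to 20 degrees; the near end pushes the plunger back, without reaching its stop, until the far end can come down past the fixed contact (middle of the near end face 61 to 65 mm from the bay point); let go, and the plunger shoves the tube home against the fixed contact. Held level it cannot be lowered in.
- tube_a: resistor tube, 120 mm long, 110 g: white ceramic body 20 mm thick, a plain steel ferrule 24 mm thick and 18 mm long on each end. Origin: its middle, on its axis; x runs along it, the ends are alike, the roll about x is arbitrary. This one is fitted in bay_1 at the start.
- tube_b: resistor tube, 120 mm long, 110 g: white ceramic body 20 mm thick, a plain steel ferrule 24 mm thick and 18 mm long on each end. Origin: its middle, on its axis; x runs along it, the ends are alike, the roll about x is arbitrary. Lies loose to the right of the bank, roughly along the robot's x; rolls if nudged. One of three equal ones: any two will do.
- tube_c: resistor tube, 120 mm long, 110 g: white ceramic body 20 mm thick, a plain steel ferrule 24 mm thick and 18 mm long on each end. Origin: its middle, on its axis; x runs along it, the ends are alike, the roll about x is arbitrary. Lies loose to the right of the bank, roughly along the robot's x; rolls if nudged. One of three equal ones: any two will do.
- tube_d: resistor tube, 120 mm long, 110 g: white ceramic body 20 mm thick, a plain steel ferrule 24 mm thick and 18 mm long on each end. Origin: its middle, on its axis; x runs along it, the ends are alike, the roll about x is arbitrary. Lies loose to the right of the bank, roughly along the robot's x; rolls if nudged. One of three equal ones: any two will do.
- short_tube: the same kind of tube but only 80 mm long, 73 g, lying among the loose long ones; it is too short for this bank. Origin: its middle, on its axis; x along it.
- driver: screwdriver with a red handle, 190 mm long, lying in front of the loose tubes near the edge; bystander.
- tape: roll of black tape, 58 mm across and 19 mm high, lying flat behind the loose tubes; bystander.
- reel: reel of solder wire, 56 mm across and 36 mm high, standing near the edge to the left in front of the bank; bystander.

How it is judged:
On the way, in this order (a step that is already met when the one before it is completed fails the run):
1. one more long tube lies fitted in a bay (two in all) (((x of tube_b in the frame of bank between -0.0035 and 0.0035 m and z of tube_b in the frame of bank between 0.027 and 0.033 m and y of tube_b in the frame of bank between -0.1 and 0.1 m and angle between the x axis of tube_b and the x axis of bank, either way round below 0.04 rad) or (x of tube_c in the frame of bank between -0.0035 and 0.0035 m and z of tube_c in the frame of bank between 0.027 and 0.033 m and y of tube_c in the frame of bank between -0.1 and 0.1 m and angle between the x axis of tube_c and the x axis of bank, either way round below 0.04 rad) or (x of tube_d in the frame of bank between -0.0035 and 0.0035 m and z of tube_d in the frame of bank between 0.027 and 0.033 m and y of tube_d in the frame of bank between -0.1 and 0.1 m and angle between the x axis of tube_d and the x axis of bank, either way round below 0.04 rad))), for 0.2 s.
2. a second added tube lies fitted (three in all) ((((x of tube_c in the frame of bank between -0.0035 and 0.0035 m and z of tube_c in the frame of bank between 0.027 and 0.033 m and y of tube_c in the frame of bank between -0.1 and 0.1 m and angle between the x axis of tube_c and the x axis of bank, either way round below 0.04 rad) and (x of tube_d in the frame of bank between -0.0035 and 0.0035 m and z of tube_d in the frame of bank between 0.027 and 0.033 m and y of tube_d in the frame of bank between -0.1 and 0.1 m and angle between the x axis of tube_d and the x axis of bank, either way round below 0.04 rad)) or ((x of tube_b in the frame of bank between -0.0035 and 0.0035 m and z of tube_b in the frame of bank between 0.027 and 0.033 m and y of tube_b in the frame of bank between -0.1 and 0.1 m and angle between the x axis of tube_b and the x axis of bank, either way round below 0.04 rad) and (x of tube_d in the frame of bank between -0.0035 and 0.0035 m and z of tube_d in the frame of bank between 0.027 and 0.033 m and y of tube_d in the frame of bank between -0.1 and 0.1 m and angle between the x axis of tube_d and the x axis of bank, either way round below 0.04 rad)) or ((x of tube_b in the frame of bank between -0.0035 and 0.0035 m and z of tube_b in the frame of bank between 0.027 and 0.033 m and y of tube_b in the frame of bank between -0.1 and 0.1 m and angle between the x axis of tube_b and the x axis of bank, either way round below 0.04 rad) and (x of tube_c in the frame of bank between -0.0035 and 0.0035 m and z of tube_c in the frame of bank between 0.027 and 0.033 m and y of tube_c in the frame of bank between -0.1 and 0.1 m and angle between the x axis of tube_c and the x axis of bank, either way round below 0.04 rad)))), for 0.2 s.
At the end, for the whole second after the job is handed in: tube_a and exactly two of tube_b, c, d lie in the bank's bays: middle within 3.5 mm of the bays' centre line along the bank's x and 27 to 33 mm up, axis within 0.04 rad of the bank's x; the third one and short_tube lie on the worktop (middle 6 to 18 mm up); the tubes are at rest (x of tube_a in the frame of bank between -0.0035 and 0.0035 m and z of tube_a in the frame of bank between 0.027 and 0.033 m and y of tube_a in the frame of bank between -0.1 and 0.1 m and angle between the x axis of tube_a and the x axis of bank, either way round below 0.04 rad and (((x of tube_c in the frame of bank between -0.0035 and 0.0035 m and z of tube_c in the frame of bank between 0.027 and 0.033 m and y of tube_c in the frame of bank between -0.1 and 0.1 m and angle between the x axis of tube_c and the x axis of bank, either way round below 0.04 rad) and (x of tube_d in the frame of bank between -0.0035 and 0.0035 m and z of tube_d in the frame of bank between 0.027 and 0.033 m and y of tube_d in the frame of bank between -0.1 and 0.1 m and angle between the x axis of tube_d and the x axis of bank, either way round below 0.04 rad) and height (world z) of tube_b between 0.006 and 0.018 m) or ((x of tube_b in the frame of bank between -0.0035 and 0.0035 m and z of tube_b in the frame of bank between 0.027 and 0.033 m and y of tube_b in the frame of bank between -0.1 and 0.1 m and angle between the x axis of tube_b and the x axis of bank, either way round below 0.04 rad) and (x of tube_d in the frame of bank between -0.0035 and 0.0035 m and z of tube_d in the frame of bank between 0.027 and 0.033 m and y of tube_d in the frame of bank between -0.1 and 0.1 m and angle between the x axis of tube_d and the x axis of bank, either way round below 0.04 rad) and height (world z) of tube_c between 0.006 and 0.018 m) or ((x of tube_b in the frame of bank between -0.0035 and 0.0035 m and z of tube_b in the frame of bank between 0.027 and 0.033 m and y of tube_b in the frame of bank between -0.1 and 0.1 m and angle between the x axis of tube_b and the x axis of bank, either way round below 0.04 rad) and (x of tube_c in the frame of bank between -0.0035 and 0.0035 m and z of tube_c in the frame of bank between 0.027 and 0.033 m and y of tube_c in the frame of bank between -0.1 and 0.1 m and angle between the x axis of tube_c and the x axis of bank, either way round below 0.04 rad) and height (world z) of tube_d between 0.006 and 0.018 m)) and height (world z) of short_tube between 0.006 and 0.018 m and linear speed of each of tube_a, tube_b, tube_c, tube_d below 0.02 m/s); the robot touches nothing.
It fails at once if a tube is forced: more than 80 N between it and the bank (contact force between any of tube_a, tube_b, tube_c, tube_d and bank above 80 N).
It fails at once if a bystander is moved by more than 30 mm (distance of any of driver, tape, reel from where it was at the start of the episode above 0.03 m).
It also fails if it takes over 56 s, if anything falls off the work surface, if the arm or the gripper's body presses on something with over 40 N, if the wrist force passes 120 N, or if a joint passes its speed limit or range.

## Working session

There is one attempt and no reset: what is moved stays moved. The work goes in short steps, Python scripts to look and compute and a tool call to move; the robot and the scene stay as the last step left them, time stands still between calls to the robot, and variables do not carry over. Pictures are saved under pics/ and viewed, at most 10 in all, crops included, and the job is handed in when it is done.

Besides the shell and the picture viewer there is one more tool, called after "Request:" as name([rows], argument=value, ...), one row to a line, values as JSON. carry_out: Moves the arm, as the interface text tells. Its arguments: {"type":"object","properties":{"rows":{"type":"array"},"gripper":{"type":"number"},"newtons":{"type":"number"}},"required":["rows"]}

```bash
mkdir -p pics; python3 - <<'E'
from station import bot, viewer
import cv2, numpy as np, pickle
s=bot.read_state(); print({k:np.round(v,3) for k,v in s.items()})
for n in("side","top"):
    d=viewer.get_image(n); pickle.dump(d,open(n+"0.pkl","wb"))
    cv2.imwrite(f"pics/{n}0.png",cv2.cvtColor(d["img"],cv2.COLOR_RGB2BGR))
    print(n,d["fx"],d["fy"],d["cx"],d["cy"],d["k1"],np.round(d["R"],3).tolist(),np.round(-np.array(d["R"]).T@d["t"],3), (d["depth"]>0).mean())
E
```

```text
{'t': np.float64(0.0), 'joint_positions': array([ 1.137,  0.207,  1.543, -0.   ,  1.394, -0.15 ]), 'qvel': array([-0.001,  0.001,  0.   , -0.001, -0.002,  0.001]), 'effort': array([-1.0000e-03, -3.8302e+01, -2.9160e+01, -0.0000e+00,  1.0000e-02,
       -0.0000e+00]), 'ee_pos': array([0.16 , 0.551, 0.23 ]), 'tcp_rot': array([ 0.141,  0.99 , -0.001, -0.   ]), 'force': array([-0.375,  0.176, -0.16 ]), 'torque': array([-0.041, -0.08 ,  0.017]), 'grasp_force': np.float64(0.0), 'opening': np.float64(0.086)}
side 599.5752445961571 599.5752445961571 319.8008975837019 241.90972408164842 -0.024195965180490133 [[0.793, -0.609, -0.019], [-0.3, -0.362, -0.882], [0.531, 0.705, -0.47]] [-0.195 -0.937  0.67 ] 0.9958040364583334
top 576.6303308575473 576.6303308575473 315.1662085106728 250.66639391943102 -0.11786179463247716 [[-0.021, -1.0, 0.003], [-0.974, 0.02, -0.227], [0.227, -0.007, -0.974]] [0.241 0.023 1.283] 0.9959765625
```

View pics/top0.png

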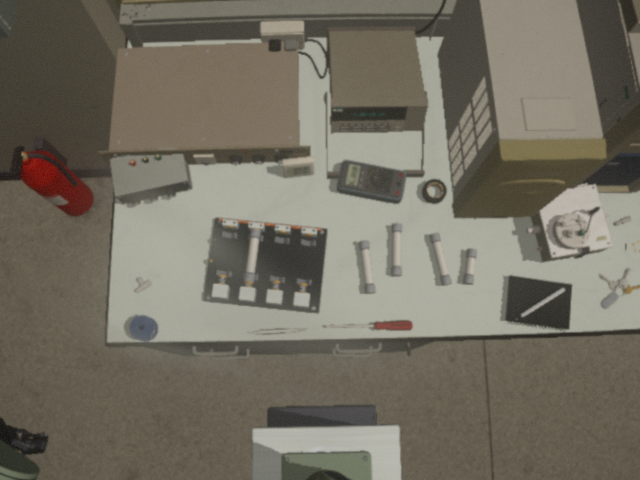

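View pics/side0.png

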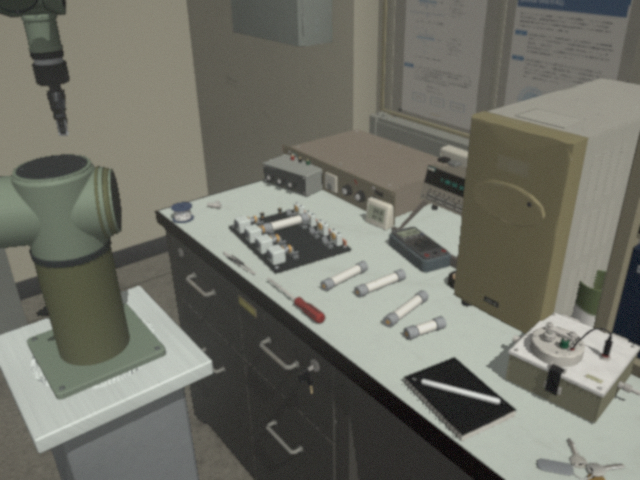

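```bash
cat > h.py <<'E'
import cv2, numpy as np, pickle
from station import bot, viewer
def rays(d,uv):
    K=np.array([[d["fx"],0,d["cx"]],[0,d["fy"],d["cy"]],[0,0,1.]])
    n=cv2.undistortPoints(np.float64(uv).reshape(-1,1,2),K,np.array([d["k1"],0,0,0.])).reshape(-1,2)
    return np.c_[n,np.ones(len(n))]@np.array(d["R"]), -np.array(d["R"]).T@d["t"]   # world dirs (depth 1), origin
def onplane(d,uv,z):
    r,o=rays(d,uv); return o+r*((z-o[2])/r[:,2])[:,None]
def proj(d,X):
    X=np.float64(X).reshape(-1,3)@np.array(d["R"]).T+d["t"]; n=X[:,:2]/X[:,2:]
    n=n*(1+d["k1"]*(n**2).sum(1))[:,None]; return n*[d["fx"],d["fy"]]+[d["cx"],d["cy"]]
def cloud(d):
    v,u=np.mgrid[:480,:640]; r,o=rays(d,np.c_[u.ravel(),v.ravel()])
    return (o+r*d["depth"].reshape(-1,1)).reshape(480,640,3)
def grab(n): return viewer.get_image(n)
def save(d,name,box,s):
    x0,y0,x1,y1=box; im=cv2.resize(d["img"][y0:y1,x0:x1],None,fx=s,fy=s,interpolation=cv2.INTER_CUBIC)
    cv2.imwrite("pics/"+name,cv2.cvtColor(im,cv2.COLOR_RGB2BGR))
E
python3 - <<'E'
from h import *
T=pickle.load(open("top0.pkl","rb")); S=pickle.load(open("side0.pkl","rb"))
ct,cs=cloud(T),cloud(S)
for n,c in(("top",ct),("side",cs)):
    p=c.reshape(-1,3); m=(abs(p[:,0]-.62)<.1)&(p[:,1]>-.12)&(p[:,1]<-.08)
    print(n,"worktop z",np.median(p[m,2]),p[m,2].std())
# panel by darkness, top
g=cv2.cvtColor(T["img"],cv2.COLOR_RGB2GRAY)
m=np.zeros_like(g); m[205:320,195:335]=(g[205:320,195:335]<70)*255
m=cv2.morphologyEx(m,cv2.MORPH_OPEN,np.ones((3,3)))
cn=max(cv2.findContours(m,0,2)[0],key=cv2.contourArea)
P=onplane(T,cv2.convexHull(cn).reshape(-1,2),.010)[:,:2]
r=cv2.minAreaRect(np.float32(P*1000)); print("panel rect mm",r, np.round(cv2.boxPoints(r)).tolist())
# loose tubes: height mask
for n,d,c in(("top",T,ct),("side",S,cs)):
    h=((c[...,2]>.006)&(c[...,2]<.05)&(c[...,0]>.38)&(c[...,0]<.72)&(c[...,1]<-.06)&(c[...,1]>-.42)).astype(np.uint8)
    k,l,st,ce=cv2.connectedComponentsWithStats(h)
    for i in range(1,k):
        if st[i,4]<150: continue
        p=c[l==i]; q=cv2.minAreaRect(np.float32(p[:,:2]*1000))
        print(n,st[i,:5],np.round(q[0],1),np.round(q[1],1),round(q[2],1),"z98",np.percentile(p[:,2],98).round(4))
save(T,"bank_t.png",(195,205,335,320),5)
save(T,"tubes_t.png",(345,210,485,305),5)
E
```

```text
top worktop z 0.0011709899126522982 0.01549790739675883
side worktop z 0.0030755158453431575 0.013962196809255568
panel rect mm ((521.0990600585938, 70.6349105834961), (146.5718536376953, 139.6092987060547), 83.04386138916016) [[443.0, 6.0], [582.0, -11.0], [599.0, 135.0], [461.0, 152.0]]
top [450 168  53  51 218] [ 633.6 -332.7] [163.2  78.7] 43.4 z98 0.0495
top [ 346  170   79   33 1714] [ 684.  -152.5] [ 71.8 184.8] 0.0 z98 0.0447
top [422 179  25  24 337] [ 675.3 -267.3] [55.2 57. ] 13.2 z98 0.0219
top [391 223  11  53 451] [ 536.7 -170.2] [ 24.2 121.3] 86.9 z98 0.0265
top [429 232  23  54 507] [ 512.2 -269.3] [121.1  24.3] 11.3 z98 0.0264
top [359 240  17  54 505] [ 497.5 -102.6] [120.   24.1] 5.0 z98 0.0263
top [462 248  15  37 358] [ 494.  -334.7] [23.7 82.3] 78.5 z98 0.0267
side [ 391  228   66   43 1531] [ 681.6 -140.1] [160.2  76.2] 89.8 z98 0.0444
side [320 260  48  30 489] [ 495.1 -105.2] [124.7  28.7] 2.9 z98 0.0256
side [354 268  52  29 536] [ 533.  -173.5] [ 24.7 124.6] 86.6 z98 0.0258
side [448 270  54  52 669] [ 620.9 -321.8] [195.9  48.9] 66.8 z98 0.0491
side [383 290  46  36 567] [ 508.6 -271.3] [122.3  25.2] 10.2 z98 0.0258
side [403 316  43  24 505] [ 490.6 -340.2] [25.5 83.5] 76.4 z98 0.0257
```

View pics/bank_t.png

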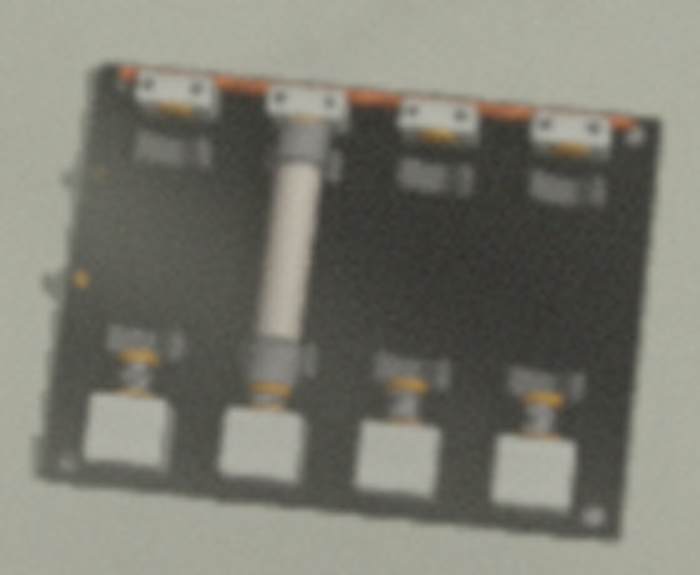

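View pics/tubes_t.png

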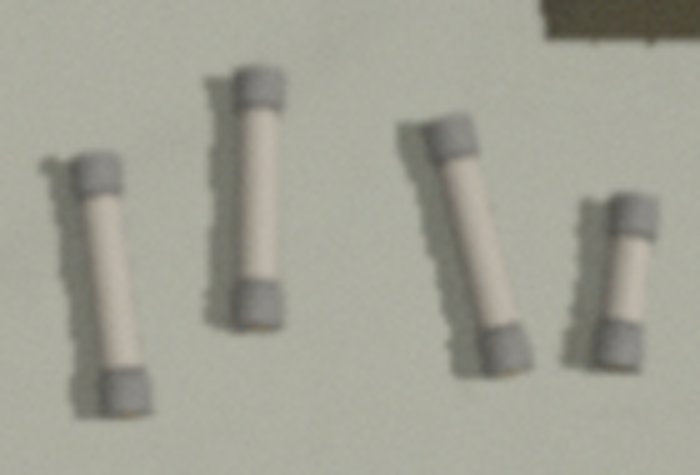

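```bash
cat >> h.py <<'E'
def axis_from(d,mask,z):
    """silhouette mask -> centre, yaw, size on plane z (mm,deg)"""
    cn=max(cv2.findContours(mask.astype(np.uint8),0,1)[0],key=cv2.contourArea).reshape(-1,2)
    P=onplane(d,cn,z)[:,:2]*1000
    (cx,cy),(w,h),a=cv2.minAreaRect(np.float32(P))
    if h>w: w,h,a=h,w,a+90
    return np.array([cx,cy]),(a+90)%180-90,(w,h)
def tri(views):
    A=np.zeros((3,3));b=np.zeros(3)
    for d,uv in views:
        r,o=rays(d,[uv]); r=r[0]/np.linalg.norm(r[0]); M=np.eye(3)-np.outer(r,r); A+=M;b+=M@o
    return np.linalg.solve(A,b)
E
python3 - <<'E'
from h import *
T=pickle.load(open("top0.pkl","rb")); S=pickle.load(open("side0.pkl","rb"))
ct,cs=cloud(T),cloud(S)
def comp(m,minA=100):
    k,l,st,ce=cv2.connectedComponentsWithStats(m.astype(np.uint8)); return [(l==i) for i in range(1,k) if st[i,4]>=minA]
def ctr(m):
    (c,_,_)=cv2.minAreaRect(np.argwhere(m)[:,::-1].astype(np.float32)); return c
# loose tubes
res={}
for n,d,c in(("top",T,ct),("side",S,cs)):
    h=(c[...,2]>.006)&(c[...,2]<.035)&(c[...,0]>.42)&(c[...,0]<.62)&(c[...,1]<-.06)&(c[...,1]>-.38)
    res[n]=sorted(comp(h),key=lambda m:-c[m][:,1].mean())
for a,b in zip(res["top"],res["side"]):
    X=tri([(T,ctr(a)),(S,ctr(b))]); print("tube tri",np.round(X*1000,1),"top@12",[np.round(v,1) for v in axis_from(T,a,.012)],"side@12",[np.round(v,1) for v in axis_from(S,b,.012)])
# panel
for n,d,box in(("top",T,(195,205,335,320)),("side",S,(222,190,360,275))):
    g=cv2.cvtColor(d["img"],cv2.COLOR_RGB2GRAY); m=np.zeros_like(g); x0,y0,x1,y1=box
    m[y0:y1,x0:x1]=(g[y0:y1,x0:x1]<105)
    m=cv2.morphologyEx(cv2.morphologyEx(m,cv2.MORPH_CLOSE,np.ones((5,5))),cv2.MORPH_OPEN,np.ones((9,9)))
    cn=max(cv2.findContours(m,0,1)[0],key=cv2.contourArea)
    hull=cv2.convexHull(cn); P=onplane(d,hull.reshape(-1,2),.010)[:,:2]*1000
    print(n,"panel",cv2.minAreaRect(np.float32(P)))
    q=cv2.approxPolyDP(hull,6,True).reshape(-1,2); print(np.round(onplane(d,q,.010)[:,:2]*1000,1).tolist(),q.tolist())
# hand-read corners in top crop
q=np.array([[42,470],[620,537],[660,120],[107,67]])/5+[195,205]-.4
P=onplane(T,q,.010)[:,:2]*1000; print("hand corners",np.round(P,1).tolist(),P.mean(0))
# tube_a body
out=[]
for n,d,c in(("top",T,ct),("side",S,cs)):
    hsv=cv2.cvtColor(d["img"],cv2.COLOR_RGB2HSV).astype(int); rgb=d["img"].astype(int)
    m=(rgb[...,0]-rgb[...,1]>2)&(hsv[...,2]>125)&(c[...,2]>.025)&(c[...,2]<.05)&(abs(c[...,0]-.53)<.07)&(abs(c[...,1]-.1)<.06)
    M=max(comp(m,10),key=lambda a:a.sum()); out.append((d,ctr(M))); print(n,ctr(M),[np.round(v,1) for v in axis_from(d,M,.030)],np.percentile(c[M][:,2],95))
print("tube_a tri",np.round(tri(out)*1000,1))
E
```

```text
tube tri [ 496.4 -101.5   12.3] top@12 [array([ 498.6, -102.4]), np.float64(5.0), array([123.1,  23.8])] side@12 [array([500.6, -99.7]), np.float64(5.0), array([141.1,  34.3])]
tube tri [ 535.8 -169.4   12.7] top@12 [array([ 537.7, -170.2]), np.float64(-2.9), array([122.1,  22.6])] side@12 [array([ 538.4, -168.6]), np.float64(-3.6), array([138.5,  36.7])]
tube tri [ 511.8 -269.4   11.4] top@12 [array([ 513.2, -269.8]), np.float64(10.4), array([123.7,  24.1])] side@12 [array([ 514.9, -268.2]), np.float64(10.2), array([143.3,  30.2])]
tube tri [ 519.6 -354.8   54.1] top@12 [array([ 494.6, -336. ]), np.float64(-11.3), array([84.7, 24.3])] side@12 [array([ 620.1, -326.6]), np.float64(88.5), array([81.3, 20.7])]
top panel ((500.7489013671875, 73.44115447998047), (151.7725830078125, 187.58255004882812), 82.73597717285156)
[[600.2, 127.1], [580.7, -10.0], [400.0, 10.0], [416.1, 147.5]] [[265, 225], [325, 232], [318, 311], [256, 305]]
side panel ((529.5899047851562, 67.34493255615234), (211.4588623046875, 135.6714324951172), 62.725242614746094)
[[576.8, 11.0], [552.7, -18.5], [422.5, 7.7], [515.9, 168.3], [588.5, 151.1]] [[340, 245], [340, 253], [286, 267], [280, 229], [308, 223]]
hand corners [[432.6, 266.3], [397.7, 8.7], [588.7, -13.9], [619.4, 240.3]] [509.6191851  125.38461116]
top (252.6538543701172, 254.2692413330078) [array([527.6, 153.2]), np.float64(-6.9), array([84.7, 17.6])] 0.042321293944180514
side (319.984619140625, 223.7230987548828) [array([584.3,  95.7]), np.float64(66.6), array([45.5,  6.6])] 0.040927435267377126
tube_a tri [564.5 134.   14.7]
```

```bash
cat >> h.py <<'E'
from scipy.spatial.transform import Rotation as Ro
BO=np.array([523.9,123.4]); BYAW=-7.0          # bank origin (mm), yaw (deg)
def bank(x,y):
    a=np.radians(BYAW); c,s=np.cos(a),np.sin(a); return BO+[c*x-s*y,s*x+c*y]
def step(x,y,z,yaw):
    """world TCP target mm, tube yaw deg -> tool shift mm, turn rad"""
    s=bot.read_state(); R=Ro.from_quat(s["tcp_rot"]).as_matrix(); p=np.array(s["ee_pos"])*1000
    a=np.degrees(np.arctan2(R[1,0],R[0,0])); t=((a-yaw+90)%180)-90
    print("t",round(float(s["t"]),2),"p",p.round(1),"toolx yaw",round(a,2),"F",np.round(s["force"],1),"op",round(s["opening"]*1000,1),"gf",round(float(s["grasp_force"]),1))
    print("  row",np.round(R.T@(np.array([x,y,z])-p),1).tolist(),round(np.radians(t),3), "j",np.round(s["joint_positions"],2))
E
python3 -c "
from h import *
step(509,-101.5,100,5)"
```

```text
t 0.1 p [160.2 551.5 230.2] toolx yaw 163.8 F [-0.8 -0.4 -0.5] op 85.6 gf 0.0
  row [-517.3, -529.5, 131.2] -0.37 j [ 1.14  0.21  1.54  0.    1.39 -0.15]
```

Request:
carry_out([
  [-517.3,-529.5,131,-0.37],
  [-517.3,-529.5,131,-0.37],
  [-517.3,-529.5,131,-0.37],
  [-517.3,-529.5,131,-0.37],
  [-517.3,-529.5,131,-0.37],
  [-517.3,-529.5,131,-0.37],
  [-517.3,-529.5,131,-0.37],
  [-517.3,-529.5,131,-0.37],
  [-517.3,-529.5,131,-0.37],
  [-517.3,-529.5,131,-0.37],
  [-517.3,-529.5,131,-0.37],
  [-517.3,-529.5,131,-0.37],
  [-517.3,-529.5,131,-0.37],
  [-517.3,-529.5,131,-0.37],
  [-517.3,-529.5,131,-0.37],
  [-517.3,-529.5,131,-0.37],
  [-517.3,-529.5,131,-0.37],
  [-517.3,-529.5,131,-0.37],
  [-517.3,-529.5,131,-0.37],
  [-517.3,-529.5,131,-0.37],
], gripper=0.2, newtons=30)

```text
t: 1.77
ee_pos: [0.5099, -0.1031, 0.0994]
tcp_rot: [-0.042, 0.999, 0.0, -0.0]
force: [0.0, 0.7, 0.3]
opening: 0.0686
grasp_force: 0.0
```

```bash
python3 -c "
from h import *
step(509,-101.5,4,5)
T=grab('top');S=grab('side');pickle.dump((T,S),open('v1.pkl','wb'))
save(S,'side1.png',(200,150,460,345),3)
"
```

```text
t 1.77 p [ 509.9 -103.1   99.4] toolx yaw -175.24 F [0.  0.7 0.3] op 68.6 gf 0.0
  row [0.7, 1.7, 95.4] -0.004 j [-0.37  0.24  1.79 -0.    1.1  -2.02]
```

View pics/side1.png

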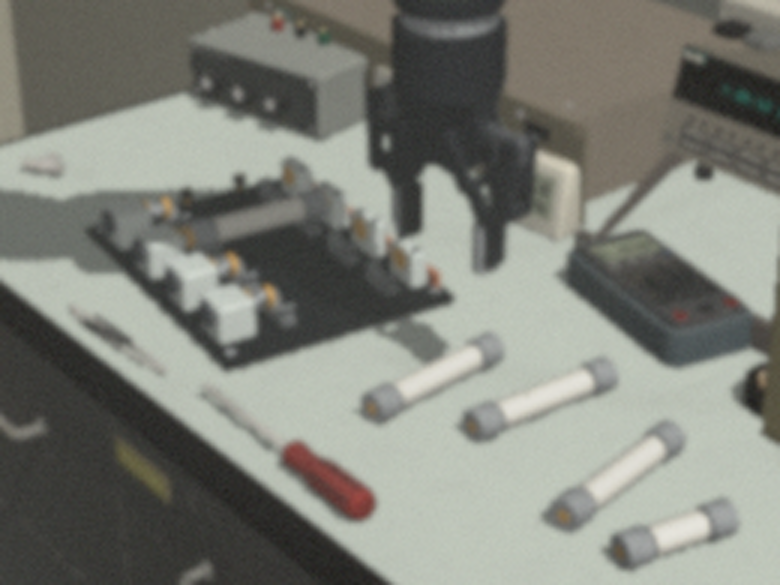

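Request:
carry_out([
  [0,0,40,0],
  [0,0,75,0],
  [0,0,90,0],
  [0,0,97,0],
  [0,0,97,0],
])

```text
t: 2.28
ee_pos: [0.5072, -0.0984, 0.0018]
tcp_rot: [-0.045, 0.999, 0.001, -0.002]
force: [-0.2, 0.0, -0.1]
opening: 0.0687
grasp_force: 0.0
```

Request:
carry_out([
  [0,0,0,0],
  [0,0,0,0],
  [0,0,0,0],
  [0,0,0,0],
  [0,0,0,0],
  [0,0,0,0],
], gripper=1, newtons=30)

```text
t: 2.78
ee_pos: [0.5108, -0.101, 0.0049]
tcp_rot: [-0.043, 0.999, -0.0, 0.001]
force: [-0.5, 1.3, 7.1]
opening: 0.0186
grasp_force: 29.3
```

```bash
python3 -c "
from h import *
step(*bank(34,-30),110,-7)"
```

```text
t 2.78 p [ 510.8 -101.     4.9] toolx yaw -175.02 F [-0.5  1.3  7.1] op 18.6 gf 29.3
  row [-59.8, 185.9, -105.1] 0.209 j [-0.36  0.4   1.83  0.    0.91 -2.02]
```

```bash
cat >> h.py <<'E'
def rel(c,t):
    """commanded pose c -> target t, each (x,y,z mm, toolyaw deg); prints the row in tool axes"""
    a=np.radians(c[3]); d=np.subtract(t,c); tx=np.array([np.cos(a),np.sin(a)]); ty=np.array([np.sin(a),-np.cos(a)])
    print("row",[round(float(v),1) for v in (tx@d[:2],ty@d[:2],-d[2])],round(float(-np.radians((d[3]+90)%180-90)),3))
E
python3 - <<'E'
from h import *
d=viewer.get_image("top"); s=bot.read_state(); print(s["t"],s["ee_pos"],s["force"],s["grasp_force"])
for x in (33.5,8): print(bank(x,-90).round(1), bank(x,-30).round(1))
c=(508.3,-101.2,3,184.94); p=bank(33.5,-90); rel(c,(p[0],p[1],110,173)); rel(c,(p[0],p[1],45,173))
E
```

```text
2.8333 [ 0.51078345 -0.10103364  0.00489412] [-1.17847215  1.23853551  6.22306304] 29.35192734003067
[546.2  30. ] [553.5  89.5]
[520.9  33.1] [528.2  92.6]
row [-49.0, 127.4, -107.0] 0.208
row [-49.0, 127.4, -42.0] 0.208
```

Request:
carry_out([
  [0,0,-30,0],
  [0,0,-65,0],
  [0,0,-100,0],
  [-25,65,-107,0.1],
  [-49,100,-107,0.208],
  [-49,127.4,-107,0.208],
  [-49,127.4,-107,0.208],
  [-49,127.4,-70,0.208],
  [-49,127.4,-45,0.208],
  [-49,127.4,-45,0.208],
  [-49,127.4,-45,0.208],
])

```text
t: 3.75
ee_pos: [0.5455, 0.0305, 0.047]
tcp_rot: [0.06, 0.998, -0.0, -0.002]
force: [0.5, 0.1, -1.2]
opening: 0.0186
grasp_force: 30.2
```

```bash
python3 - <<'E'
from h import *
step(0,0,0,0)
T=grab('top');S=grab('side');pickle.dump((T,S),open('v2.pkl','wb'))
save(S,'side2.png',(215,150,375,270),5)
step(0,0,0,0)
E
```

```text
t 3.75 p [545.5  30.5  47. ] toolx yaw 173.09 F [ 0.5  0.1 -1.2] op 18.6 gf 30.2
  row [537.6, -95.9, 49.3] -0.121 j [-0.1   0.37  1.75 -0.    1.02 -1.55]
t 3.85 p [547.9  30.   49.4] toolx yaw 173.05 F [-0.3 -0.1 -1.6] op 18.6 gf 30.2
  row [540.3, -96.1, 48.7] -0.121 j [-0.1   0.37  1.75 -0.    1.02 -1.55]
```

View pics/side2.png

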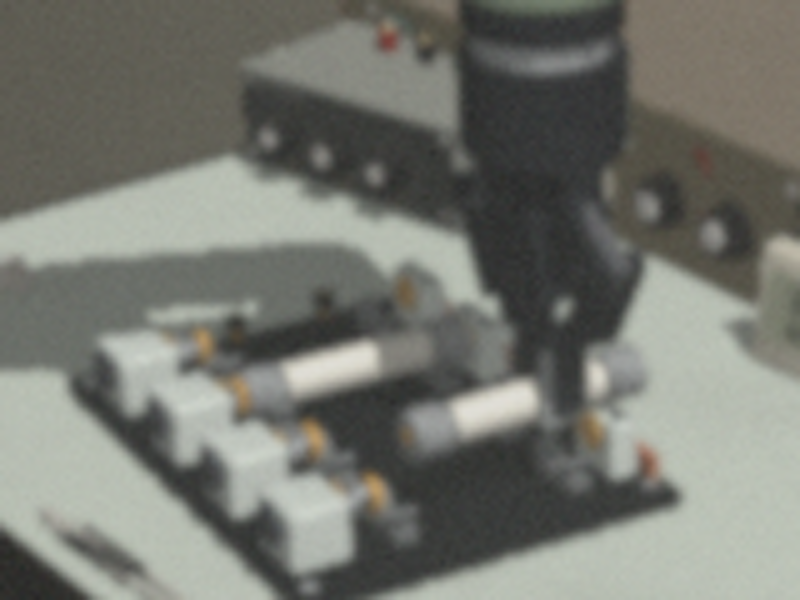

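```bash
python3 - <<'E'
from h import *
T,S=pickle.load(open('v2.pkl','rb'))
a=np.radians(BYAW); Rb=np.array([[np.cos(a),np.sin(a)],[-np.sin(a),np.cos(a)]])
for n,d in(("top",T),("side",S)):
    c=cloud(d)*1000; b=(c[...,:2]-BO)@Rb.T
    for nm,y0,zl,zh in(("held",-90,46,80),("tube_a",30,26,50)):
        m=(abs(b[...,1]-y0)<20)&(c[...,2]>zl)&(c[...,2]<zh)&(b[...,0]>-60)&(b[...,0]<12)
        p=np.c_[b[m],c[m][:,2]]
        if len(p)<20: print(n,nm,len(p)); continue
        out=[]
        for lo,hi in((-36,-20),(-20,-5),(-5,10)):
            q=p[(p[:,0]>lo)&(p[:,0]<hi)]
            if len(q)>10: out.append((np.percentile(q[:,1],[3,50,97]).round(1).tolist(),np.percentile(q[:,2],97).round(1)))
        print(n,nm,len(p),"xmin",np.percentile(p[:,0],1).round(1),out)
    # block / housing of bay 3 and button edge
    m=(abs(b[...,1]+90)<14)&(c[...,2]>33)&(c[...,2]<44)&(b[...,0]>55)&(b[...,0]<100); p=b[m]; 
    if len(p): print(n,"block x",np.percentile(p[:,0],[2,98]).round(1),"y",np.percentile(p[:,1],[2,98]).round(1))
    for y0 in(-90,-30,90):
        m=(abs(b[...,1]-y0)<22)&(c[...,2]>36)&(c[...,2]<46)&(b[...,0]<-60)&(b[...,0]>-120); p=b[m]
        if len(p): print(n,"housing",y0,np.percentile(p[:,0],[2,98]).round(1),"y",np.percentile(p[:,1],[2,98]).round(1),np.percentile(c[m][:,2],90).round(1))
E
```

```text
top held 0
top tube_a 298 xmin -58.7 [([21.5, 29.2, 39.4], np.float64(41.9)), ([21.1, 29.4, 39.2], np.float64(41.0)), ([21.0, 29.9, 39.8], np.float64(41.8))]
top housing 90 [-106.6  -68.1] y [ 75.7 107. ] 42.0
side held 231 xmin -42.0 [([-104.4, -99.2, -86.9], np.float64(68.6)), ([-102.1, -98.6, -89.6], np.float64(67.0)), ([-103.1, -97.7, -87.1], np.float64(67.1))]
side tube_a 221 xmin -59.5 [([18.1, 23.4, 33.1], np.float64(41.7)), ([19.4, 23.3, 31.1], np.float64(42.2)), ([19.7, 24.3, 32.9], np.float64(41.7))]
side block x [55.5 70.7] y [-103.7  -82.4]
side housing -90 [-111.5  -62.5] y [-109.1  -73.7] 42.8
side housing -30 [-111.9  -63.1] y [-47.4 -14.4] 42.8
side housing 90 [-111.2  -61.8] y [ 71.3 106.9] 42.6
```

Request:
carry_out([
  [0,1,4,0],
  [0,1,6,0],
  [0,1,7,0],
  [0,1,8,0],
  [0,1,9,0],
  [0,1,10,0],
  [0,1,11,0],
  [0,1,12,0],
  [0,1,12,0],
])

```text
t: 4.6
ee_pos: [0.5469, 0.0315, 0.0375]
tcp_rot: [0.06, 0.998, -0.0, -0.001]
force: [-6.4, -0.4, 7.7]
opening: 0.019
grasp_force: 31.7
```

```bash
cat >> h.py <<'E'
a_=np.radians(BYAW); Rb=np.array([[np.cos(a_),np.sin(a_)],[-np.sin(a_),np.cos(a_)]])
def held(y0,x0=-80,x1=15,zl=20,zh=80):
    """side view: ridge line of held tube in bank frame"""
    d=grab("side"); c=cloud(d)*1000; b=(c[...,:2]-BO)@Rb.T
    r=d["img"].astype(int)
    m=(abs(b[...,1]-y0)<20)&(c[...,2]>zl)&(c[...,2]<zh)&(b[...,0]>x0)&(b[...,0]<x1)
    p=np.c_[b[m],c[m][:,2]]
    for lo in range(x0,x1,8):
        q=p[(p[:,0]>=lo)&(p[:,0]<lo+8)]
        if len(q)>8: print("x",lo+4,"ytop",np.percentile(q[:,1],97).round(1),"z97",np.percentile(q[:,2],97).round(1),len(q))
    return d
E
python3 - <<'E'
from h import *
step(0,0,0,0); d=held(-90,-60,20); step(0,0,0,0)
pickle.dump(d,open('v3.pkl','wb')); save(d,'side3.png',(255,170,375,270),6)
E
```

```text
t 4.6 p [546.9  31.5  37.5] toolx yaw 173.08 F [-6.4 -0.4  7.7] op 19.0 gf 31.7
  row [539.1, -97.1, 38.1] -0.121 j [-0.1   0.39  1.76 -0.    1.   -1.55]
x -56 ytop -83.8 z97 40.1 15
x -48 ytop -77.2 z97 28.2 18
x -40 ytop -79.2 z97 47.7 45
x -32 ytop -89.3 z97 49.6 37
x -24 ytop -85.5 z97 50.2 32
x -16 ytop -85.9 z97 50.6 28
x -8 ytop -84.9 z97 52.6 32
x 0 ytop -86.8 z97 52.5 28
x 8 ytop -87.0 z97 54.1 27
x 16 ytop -77.9 z97 72.4 40
t 4.65 p [546.9  31.5  37.6] toolx yaw 173.08 F [-4.6  0.1  7.2] op 18.9 gf 31.7
  row [539.1, -97.1, 38.1] -0.121 j [-0.1   0.39  1.76 -0.    1.   -1.55]
```

View pics/side3.png

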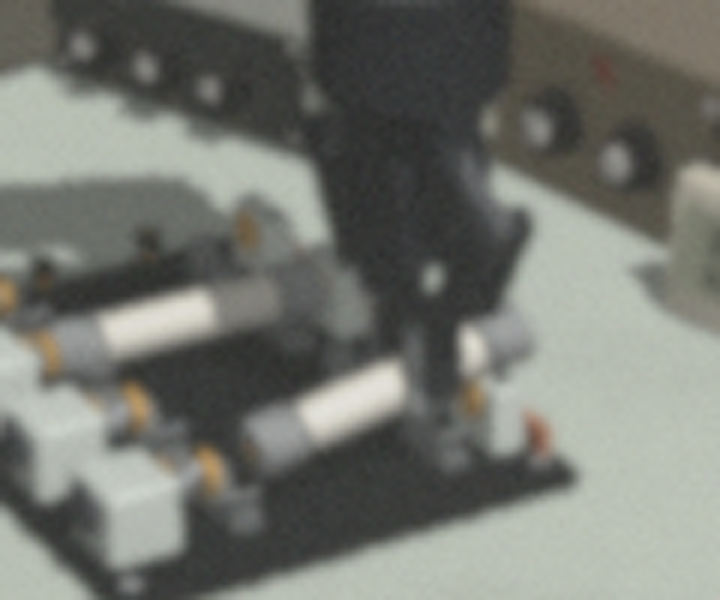

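Request:
carry_out([
  [0,0,-1.5,0],
  [-3,0,-1.5,0],
  [-5,0,-1.5,0],
  [-5,0,0,0],
  [-5,0,1,0],
  [-5,0,2,0],
  [-5,0,2.5,0],
  [-5,0,2.5,0],
])

```text
t: 5.32
ee_pos: [0.5528, 0.0309, 0.0358]
tcp_rot: [0.06, 0.998, -0.0, 0.0]
force: [-8.2, 0.2, 15.5]
opening: 0.0186
grasp_force: 33.1
```

```bash
python3 - <<'E'
from h import *
d=held(-90,-60,24); step(0,0,0,0)
E
```

```text
x -56 ytop -88.2 z97 39.9 17
x -48 ytop -75.6 z97 29.2 18
x -32 ytop -80.7 z97 44.2 53
x -24 ytop -86.3 z97 45.8 35
x -16 ytop -87.5 z97 46.8 28
x -8 ytop -88.2 z97 48.4 27
x 0 ytop -89.4 z97 48.8 30
x 8 ytop -85.5 z97 50.6 31
x 16 ytop -86.1 z97 52.5 28
x 24 ytop -90.0 z97 55.3 15
t 5.37 p [552.8  30.9  35.9] toolx yaw 173.09 F [-7.8  0.9 15.9] op 18.5 gf 33.1
  row [545.1, -97.2, 35.8] -0.121 j [-0.1   0.4   1.74 -0.    1.   -1.55]
```

Request:
carry_out([
  [0,0,1,0],
  [0,0,1.5,0],
  [0,0,1.5,0],
  [0,0,1.5,0],
])

```text
t: 5.7
ee_pos: [0.5528, 0.0309, 0.0345]
tcp_rot: [0.06, 0.998, -0.0, 0.0]
force: [-7.9, -0.2, 16.2]
opening: 0.0187
grasp_force: 33.8
```

```bash
python3 - <<'E'
from h import *
d=held(-90,-60,24); step(0,0,0,0)
E
```

```text
x -56 ytop -89.2 z97 39.1 16
x -48 ytop -79.1 z97 28.3 15
x -32 ytop -80.6 z97 40.3 49
x -24 ytop -84.9 z97 43.0 37
x -16 ytop -89.1 z97 43.4 30
x -8 ytop -85.5 z97 47.0 32
x 0 ytop -87.8 z97 46.6 26
x 8 ytop -85.7 z97 49.1 31
x 16 ytop -90.3 z97 51.6 31
x 24 ytop -88.9 z97 52.4 13
t 5.75 p [552.8  30.9  34.5] toolx yaw 173.09 F [-6.7  0.  15.5] op 18.3 gf 33.8
  row [545.1, -97.2, 34.4] -0.121 j [-0.1   0.4   1.74 -0.    1.   -1.55]
```

Request:
carry_out([
  [0,0,-4.5,0],
  [0,0,-4.5,0],
  [5,0,-4.5,0],
  [10,0,-4.5,0],
  [14,0,-4.5,0],
  [16,0,-4.5,0],
  [18,0,-4.5,0],
  [20,0,-4.5,0],
  [22,0,-4.5,0],
  [22,0,-4.5,0],
  [22,0,-4.5,0],
])

```text
t: 6.67
ee_pos: [0.5305, 0.0336, 0.0369]
tcp_rot: [0.06, 0.998, -0.0, 0.0]
force: [0.4, 0.1, -1.3]
opening: 0.0188
grasp_force: 32.0
```

```bash
python3 - <<'E'
from h import *
step(0,0,0,0);d=held(-90,-80,8);step(0,0,0,0)
pickle.dump(d,open('v4.pkl','wb')); save(d,'side4.png',(255,170,375,270),6)
E
```

```text
t 6.67 p [530.5  33.6  36.9] toolx yaw 173.08 F [ 0.4  0.1 -1.3] op 18.8 gf 32.0
  row [522.6, -97.2, 36.8] -0.121 j [-0.1   0.36  1.8  -0.    0.98 -1.55]
x -76 ytop -79.4 z97 41.5 15
x -68 ytop -85.4 z97 38.6 21
x -60 ytop -83.2 z97 42.4 34
x -52 ytop -86.4 z97 44.6 53
x -44 ytop -85.3 z97 46.7 39
x -36 ytop -87.1 z97 47.4 33
x -28 ytop -88.3 z97 48.8 29
x -20 ytop -89.3 z97 52.1 30
x -12 ytop -91.0 z97 53.3 33
x -4 ytop -87.6 z97 53.9 27
x 4 ytop -72.6 z97 76.9 94
t 6.72 p [530.5  33.5  36.9] toolx yaw 173.08 F [ 0.4  0.  -1.1] op 18.7 gf 32.0
  row [522.6, -97.2, 36.8] -0.121 j [-0.1   0.36  1.8  -0.    0.98 -1.55]
```

View pics/side4.png

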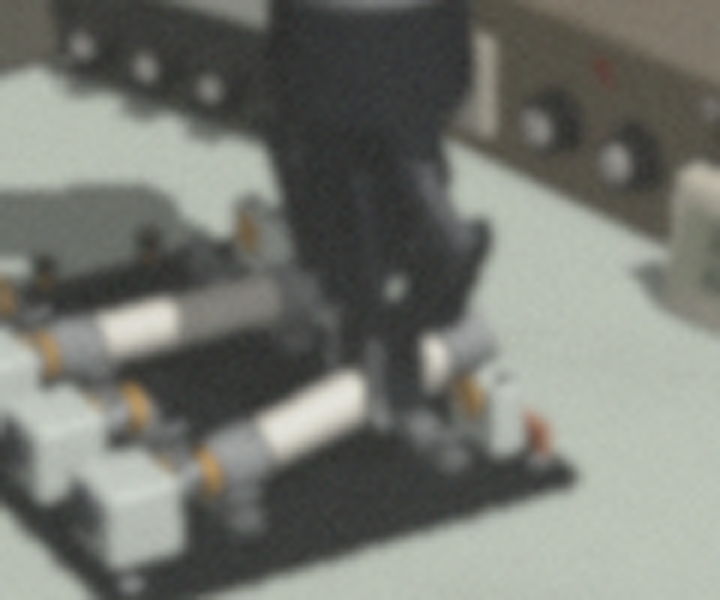

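Request:
carry_out([
  [2,0,0,0],
  [4,0,0,0],
  [6,0,0,0],
  [6,0,0,0],
  [6,0,0,0],
])

```text
t: 7.13
ee_pos: [0.5256, 0.0341, 0.0374]
tcp_rot: [0.06, 0.998, -0.0, 0.001]
force: [4.9, -1.6, -1.6]
opening: 0.0186
grasp_force: 32.0
```

```bash
python3 - <<'E'
from h import *
step(0,0,0,0);d=held(-90,-80,8);step(0,0,0,0)
E
```

```text
t 7.13 p [525.6  34.1  37.4] toolx yaw 173.07 F [ 4.9 -1.6 -1.6] op 18.6 gf 32.0
  row [517.7, -97.3, 36.0] -0.121 j [-0.1   0.35  1.81 -0.    0.98 -1.55]
x -76 ytop -83.7 z97 42.4 16
x -68 ytop -84.6 z97 40.7 28
x -60 ytop -86.4 z97 44.6 40
x -52 ytop -85.9 z97 47.6 45
x -44 ytop -85.8 z97 47.8 43
x -36 ytop -87.3 z97 49.0 28
x -28 ytop -88.9 z97 50.5 34
x -20 ytop -87.8 z97 53.2 28
x -12 ytop -88.8 z97 54.0 31
x -4 ytop -76.3 z97 73.5 54
x 4 ytop -74.0 z97 77.3 99
t 7.18 p [525.5  34.1  37.3] toolx yaw 173.07 F [ 4.5 -0.2 -1.7] op 18.9 gf 32.0
  row [517.7, -97.3, 36.1] -0.121 j [-0.1   0.35  1.81 -0.    0.98 -1.55]
```

Request:
carry_out([
  [2,0,0,0],
  [4,0,0,0],
  [6,0,0,0],
  [7,0,0,0],
  [7,0,0,0],
  [7,0,0,0],
])

```text
t: 7.68
ee_pos: [0.5198, 0.0348, 0.0378]
tcp_rot: [0.06, 0.998, -0.0, 0.003]
force: [6.9, -0.9, -1.3]
opening: 0.0189
grasp_force: 32.0
```

```bash
python3 - <<'E'
from h import *
step(0,0,0,0);d=held(-90,-80,-8);step(0,0,0,0)
c=cloud(d)*1000; b=(c[...,:2]-BO)@Rb.T
m=(abs(b[...,1]+90)<20)&(c[...,2]>33)&(b[...,0]>20)&(b[...,0]<100)&(c[...,2]<90); p=np.c_[b[m],c[m][:,2]]
for lo in range(20,90,6):
    q=p[(p[:,0]>=lo)&(p[:,0]<lo+6)]
    if len(q)>5: print(lo+3,np.percentile(q[:,2],[5,50,97]).round(1),len(q))
E
```

```text
t 7.68 p [519.8  34.8  37.8] toolx yaw 173.07 F [ 6.9 -0.9 -1.3] op 18.9 gf 32.0
  row [512.0, -97.3, 35.2] -0.121 j [-0.1   0.34  1.83 -0.    0.97 -1.55]
x -76 ytop -83.0 z97 41.7 20
x -68 ytop -85.1 z97 42.9 40
x -60 ytop -85.0 z97 46.7 43
x -52 ytop -85.1 z97 47.0 40
x -44 ytop -86.8 z97 48.6 36
x -36 ytop -87.7 z97 50.2 34
x -28 ytop -87.3 z97 52.3 28
x -20 ytop -88.9 z97 54.9 34
x -12 ytop -81.7 z97 72.7 35
t 7.73 p [519.8  34.8  37.7] toolx yaw 173.07 F [ 6.4 -0.4 -1.9] op 18.6 gf 32.0
  row [512.0, -97.3, 35.2] -0.121 j [-0.1   0.34  1.83  0.    0.97 -1.55]
23 [49.9 56.2 64.8] 20
29 [49.8 59.7 66.2] 20
35 [49.4 58.5 68.8] 21
41 [49.6 60.2 68.4] 20
47 [54.4 64.5 70. ] 22
53 [33.6 38.4 57.9] 14
59 [34.8 39.1 41.4] 27
65 [33.8 39.8 41.6] 20
71 [36.3 39.4 40.7] 6
```

Request:
carry_out([
  [1.5,0,0,0],
  [1.5,0,2,0],
  [1.5,0,4,0],
  [1.5,0,5,0],
  [1.5,0,6,0],
  [1.5,0,7,0],
  [1.5,0,8,0],
  [1.5,0,8,0],
])

```text
t: 8.4
ee_pos: [0.5195, 0.0349, 0.0307]
tcp_rot: [0.06, 0.998, -0.0, 0.003]
force: [6.3, -0.9, 3.0]
opening: 0.0187
grasp_force: 32.3
```

```bash
cat >> h.py <<'E'
def prof(y0,gx,w=12):
    step(0,0,0,0); d=grab("side"); c=cloud(d)*1000; b=(c[...,:2]-BO)@Rb.T
    m=(abs(b[...,1]-y0)<20)&(c[...,2]>20)&(c[...,2]<75)&(b[...,0]>-80)&(b[...,0]<80)&(abs(b[...,0]-gx)>w); p=np.c_[b[m],c[m][:,2]]
    print([(lo+3,float(np.percentile(q[:,2],97).round(1))) for lo in range(-80,80,6) for q in [p[(p[:,0]>=lo)&(p[:,0]<lo+6)]] if len(q)>7])
    step(0,0,0,0); return d
E
python3 -c "
from h import *
prof(-90,2)"
```

```text
t 8.4 p [519.5  34.9  30.7] toolx yaw 173.07 F [ 6.3 -0.9  3. ] op 18.7 gf 32.3
  row [511.7, -97.3, 27.1] -0.121 j [-0.1   0.35  1.83 -0.    0.95 -1.55]
[(-77, 42.3), (-71, 41.8), (-65, 45.5), (-59, 44.9), (-53, 45.7), (-47, 44.5), (-41, 47.1), (-35, 47.7), (-29, 48.5), (-23, 49.4), (-17, 49.4), (-11, 50.0), (19, 51.9), (25, 56.0), (31, 56.3), (37, 57.6), (43, 58.6), (49, 60.2), (55, 40.5), (61, 42.2), (67, 42.6)]
t 8.45 p [519.5  34.9  30.8] toolx yaw 173.07 F [ 5.9 -0.5  2.3] op 18.6 gf 32.3
  row [511.7, -97.3, 27.2] -0.121 j [-0.1   0.35  1.83 -0.    0.95 -1.55]
```

Request:
carry_out([
  [0,0,1.5,0],
  [0,0,3,0],
  [0,0,4,0],
  [0,0,5,0],
  [0,0,6,0],
  [0,0,7,0],
  [0,0,8,0],
  [0,0,8,0],
])

```text
t: 9.12
ee_pos: [0.5193, 0.0349, 0.0225]
tcp_rot: [0.06, 0.998, -0.0, 0.003]
force: [7.0, -1.0, 2.2]
opening: 0.0187
grasp_force: 32.3
```

```bash
python3 -c "
from h import *
prof(-90,2)"
```

```text
t 9.12 p [519.3  34.9  22.5] toolx yaw 173.07 F [ 7.  -1.   2.2] op 18.7 gf 32.3
  row [511.5, -97.3, 19.2] -0.121 j [-0.1   0.36  1.83 -0.    0.94 -1.55]
[(-77, 42.3), (-71, 41.6), (-65, 43.7), (-59, 45.1), (-53, 44.6), (-47, 43.2), (-41, 42.4), (-35, 43.8), (-29, 43.6), (-23, 44.9), (-17, 44.2), (-11, 44.4), (25, 44.1), (31, 45.7), (37, 45.9), (43, 47.6), (49, 46.3), (55, 41.3), (61, 42.6), (67, 41.9), (73, 37.1)]
t 9.17 p [519.3  34.9  22.6] toolx yaw 173.07 F [ 7.2 -0.4  2.8] op 18.3 gf 32.3
  row [511.5, -97.3, 19.2] -0.121 j [-0.1   0.36  1.83 -0.    0.94 -1.55]
```

Request:
carry_out([
  [0,0,1,0],
  [0,0,2,0],
  [0,0,2,0],
])

```text
t: 9.42
ee_pos: [0.5194, 0.0349, 0.0206]
tcp_rot: [0.06, 0.998, -0.0, 0.003]
force: [6.5, -1.4, 3.3]
opening: 0.0188
grasp_force: 32.3
```

Request:
carry_out([
  [0,0,2,0],
  [0,0,2,0],
  [0,0,2,0],
  [0,0,2,0],
], gripper=0.55)

```text
t: 9.75
ee_pos: [0.5143, 0.0356, 0.016]
tcp_rot: [0.06, 0.998, 0.0, -0.002]
force: [-0.2, -0.3, 0.2]
opening: 0.0382
grasp_force: 0.0
```

```bash
python3 -c "
from h import *
prof(-90,2)"
```

```text
t 9.75 p [514.3  35.6  16. ] toolx yaw 173.08 F [-0.2 -0.3  0.2] op 38.2 gf 0.0
  row [506.2, -97.2, 17.7] -0.121 j [-0.1   0.37  1.84  0.    0.93 -1.55]
[(-77, 42.1), (-71, 40.5), (-65, 44.4), (-59, 43.9), (-53, 43.8), (-47, 42.3), (-41, 41.8), (-35, 41.8), (-29, 42.2), (-23, 42.3), (-17, 42.1), (-11, 73.6), (25, 37.7), (31, 38.8), (37, 40.4), (43, 42.7), (49, 43.9), (55, 42.3), (61, 42.9), (67, 41.3)]
t 9.8 p [514.6  35.5  16.1] toolx yaw 173.09 F [-0.1  0.3 -0.2] op 38.1 gf 0.0
  row [506.6, -97.2, 17.5] -0.121 j [-0.1   0.37  1.84 -0.    0.93 -1.55]
```

```bash
python3 - <<'E'
from h import *
p=bank(2,-89); c=(p[0],p[1],16.5,173.02); print(p)
rel(c,(547.5,-170.5,110,177)); rel((547.5,-170.5,110,177),(547.5,-170.5,4,177))
p=bank(38.5,-29); rel((547.5,-170.5,4,177),(p[0],p[1],110,173)); 
E
```

```text
[515.03872074  34.81965382]
row [-57.2, -199.9, -93.5] -0.069
row [0.0, 0.0, 106.0] -0.0
row [2.6, 260.6, -106.0] 0.07
```

Request:
carry_out([
  [0,0,-10,0],
  [0,0,-40,0],
  [0,0,-80,0],
  [0,0,-94,0],
  [0,0,-94,0],
])

```text
t: 10.22
ee_pos: [0.52, 0.035, 0.1165]
tcp_rot: [0.06, 0.998, -0.0, 0.005]
force: [0.5, -0.9, 0.7]
opening: 0.0382
grasp_force: 0.0
```

```bash
python3 -c "
from h import *
d=prof(-90,2,0); prof(30,0,0)"
```

```text
t 10.22 p [520.   35.  116.5] toolx yaw 173.09 F [ 0.5 -0.9  0.7] op 38.2 gf 0.0
  row [513.2, -97.4, 111.1] -0.121 j [-0.1   0.21  1.79  0.    1.13 -1.55]
[(-77, 42.3), (-71, 40.7), (-65, 44.0), (-59, 45.7), (-53, 43.6), (-47, 42.8), (-41, 41.5), (-35, 42.5), (-29, 41.6), (-23, 43.4), (-17, 41.5), (-11, 42.6), (-5, 44.1), (1, 42.4), (7, 41.8), (13, 42.3), (19, 42.8), (25, 42.3), (31, 42.2), (37, 43.7), (43, 43.7), (49, 43.1), (55, 41.7), (61, 43.3), (67, 42.4)]
t 10.27 p [518.1  35.2 113.9] toolx yaw 173.09 F [-0.5 -0.6  0.3] op 38.4 gf 0.0
  row [510.8, -97.3, 110.8] -0.121 j [-0.1   0.22  1.79 -0.    1.13 -1.55]
t 10.27 p [518.1  35.2 113.9] toolx yaw 173.09 F [-0.5 -0.6  0.3] op 38.4 gf 0.0
  row [510.8, -97.3, 110.8] -0.121 j [-0.1   0.22  1.79 -0.    1.13 -1.55]
[(-77, 41.7), (-71, 42.3), (-65, 42.1), (-59, 44.5), (-53, 43.9), (-47, 43.6), (-41, 42.9), (-35, 41.7), (-29, 42.5), (-23, 43.0), (-17, 41.0), (-11, 42.4), (-5, 41.3), (1, 41.1), (7, 43.4), (13, 43.8), (19, 42.0), (25, 41.5), (31, 43.6), (37, 43.3), (43, 45.2), (49, 43.6), (55, 42.7), (61, 43.9), (67, 41.7), (73, 38.9)]
t 10.32 p [516.3  35.3 111.8] toolx yaw 173.08 F [-0.7  0.5 -0.9] op 38.3 gf 0.0
  row [508.5, -97.2, 111.0] -0.121 j [-0.1   0.22  1.79 -0.    1.13 -1.55]
```

Request:
carry_out([
  [-57.2,-199.9,0,-0.069],
  [-57.2,-199.9,0,-0.069],
  [-57.2,-199.9,0,-0.069],
  [-57.2,-199.9,0,-0.069],
  [-57.2,-199.9,0,-0.069],
  [-57.2,-199.9,0,-0.069],
  [-57.2,-199.9,0,-0.069],
  [-57.2,-199.9,0,-0.069],
  [-57.2,-199.9,0,-0.069],
  [-57.2,-199.9,40,-0.069],
  [-57.2,-199.9,75,-0.069],
  [-57.2,-199.9,95,-0.069],
  [-57.2,-199.9,105,-0.069],
  [-57.2,-199.9,106.5,-0.069],
  [-57.2,-199.9,106.5,-0.069],
  [-57.2,-199.9,106.5,-0.069],
  [-57.2,-199.9,106.5,-0.069],
], gripper=0.2)

```text
t: 11.73
ee_pos: [0.5506, -0.1706, 0.0064]
tcp_rot: [0.026, 1.0, -0.001, 0.002]
force: [0.6, -0.4, 0.5]
opening: 0.0681
grasp_force: 0.0
```

```bash
python3 - <<'E'
from h import *
step(547.5,-170.5,4,177)
d=grab("side"); c=cloud(d)*1000
m=(abs(c[...,0]-537)<75)&(abs(c[...,1]+170)<22)&(c[...,2]>8)&(c[...,2]<33)&(d["img"].min(2)>90)
q=cv2.minAreaRect(np.float32(c[m][:,:2])); print(q, c[m][:,0].min(),c[m][:,0].max())
E
```

```text
t 11.73 p [ 550.6 -170.6    6.4] toolx yaw 177.06 F [ 0.6 -0.4  0.5] op 68.1 gf 0.0
  row [3.1, -0.1, 2.4] 0.001 j [-0.45  0.49  1.69  0.    0.96 -1.97]
((532.2389526367188, -172.0243377685547), (25.595443725585938, 120.55164337158203), 87.3740463256836) 471.62916822505196 592.0875857040895
```

Request:
carry_out([
  [0,0,0,0],
  [0,0,0,0],
  [0,0,0,0],
  [0,0,0,0],
  [0,0,0,0],
  [0,0,0,0],
], gripper=1, newtons=30)

```text
t: 12.28
ee_pos: [0.5489, -0.1702, 0.0047]
tcp_rot: [0.026, 1.0, -0.0, 0.0]
force: [-0.7, -0.6, 3.2]
opening: 0.0191
grasp_force: 29.3
```

Request:
carry_out([
  [0,0,-30,0],
  [0,0,-65,0],
  [0,0,-100,0],
  [2.6,40,-106,0.07],
  [2.6,80,-106,0.07],
  [2.6,120,-106,0.07],
  [2.6,160,-106,0.07],
  [2.6,200,-106,0.07],
  [2.6,235,-106,0.07],
  [2.6,260.6,-106,0.07],
  [2.6,260.6,-106,0.07],
  [2.6,260.6,-106,0.07],
  [2.6,260.6,-106,0.07],
  [2.6,260.6,-70,0.07],
  [2.6,260.6,-50,0.07],
  [2.6,260.6,-44,0.07],
  [2.6,260.6,-44,0.07],
  [2.6,260.6,-44,0.07],
  [2.6,260.6,-44,0.07],
])

```text
t: 13.87
ee_pos: [0.5612, 0.0897, 0.0499]
tcp_rot: [0.061, 0.998, 0.0, 0.002]
force: [-0.4, 0.2, -1.8]
opening: 0.0189
grasp_force: 29.9
```

```bash
python3 - <<'E'
from h import *
p=bank(38.5,-29); print(p); d=prof(-30,38.5,16)
c=cloud(d)*1000; b=(c[...,:2]-BO)@Rb.T
for nm,y0,zl,zh in(("held",-30,46,80),("tube_a",30,30,50),("t1",-90,30,50)):
    m=(abs(b[...,1]-y0)<20)&(c[...,2]>zl)&(c[...,2]<zh)&(b[...,0]>-60)&(b[...,0]<12); q=b[m]; q2=q[(q[:,0]>-20)&(q[:,0]<5)]
    print(nm,np.percentile(q[:,0],1).round(1),np.percentile(q2[:,1],[3,50,97]).round(1))
E
```

```text
[558.57881588  89.92419188]
t 13.87 p [561.2  89.7  49.9] toolx yaw 172.96 F [-0.4  0.2 -1.8] op 18.9 gf 29.9
  row [546.2, -157.8, 48.1] -0.123 j [ 0.01  0.4   1.7  -0.    1.03 -1.44]
[(-77, 41.4), (-71, 40.4), (-65, 38.8), (-59, 40.7), (-53, 28.3), (-47, 27.5), (-35, 69.0), (-29, 70.7), (-23, 70.4), (-17, 69.8), (-11, 69.0), (-5, 68.8), (1, 68.9), (7, 69.9), (13, 69.2), (19, 69.0), (55, 65.3), (61, 66.3), (67, 70.3), (73, 70.9), (79, 69.5)]
t 13.92 p [561.4  89.9  50.1] toolx yaw 172.98 F [-0.9 -0.  -1.4] op 18.7 gf 29.9
  row [546.3, -157.9, 48.1] -0.123 j [ 0.01  0.4   1.7  -0.    1.03 -1.44]
held -35.1 [-42.3 -37.4 -26.8]
tube_a -59.0 [19.4 27.8 35.3]
t1 -59.6 [-101.6  -96.   -85.3]
```

Request:
carry_out([
  [2,1,3,0],
  [2,1,6,0],
  [2,1,7.5,0],
  [2,1,9,0],
  [2,1,10.5,0],
  [2,1,12,0],
  [2,1,13,0],
  [2,1,14,0],
  [2,1,15,0],
  [2,1,15,0],
  [2,1,15,0],
])

```text
t: 14.83
ee_pos: [0.5571, 0.092, 0.035]
tcp_rot: [0.061, 0.998, -0.0, -0.001]
force: [-6.9, -0.2, 11.3]
opening: 0.0186
grasp_force: 32.5
```

```bash
python3 -c "
from h import *
prof(-30,36.5,16)"
```

```text
t 14.83 p [557.1  92.   35. ] toolx yaw 173.06 F [-6.9 -0.2 11.3] op 18.6 gf 32.5
  row [541.9, -158.7, 35.8] -0.121 j [ 0.01  0.42  1.71  0.    1.01 -1.44]
[(-77, 41.9), (-71, 38.8), (-65, 39.1), (-59, 40.1), (-53, 28.0), (-47, 29.1), (-35, 44.3), (-29, 45.1), (-23, 46.0), (-17, 45.6), (-11, 45.2), (-5, 48.5), (1, 49.5), (7, 48.9), (13, 51.1), (19, 52.9), (55, 61.3), (61, 61.5), (67, 63.4), (73, 66.6), (79, 66.0)]
t 14.88 p [557.1  92.   34.9] toolx yaw 173.06 F [-6.3  0.2 11.1] op 18.5 gf 32.5
  row [541.9, -158.7, 35.8] -0.121 j [ 0.01  0.42  1.71  0.    1.01 -1.44]
```

Request:
carry_out([
  [0,0,-3,0],
  [0,0,-3,0],
  [0,0,-3,0],
  [6,0,-3,0],
  [12,0,-3,0],
  [17,0,-3,0],
  [20,0,-3,0],
  [23,0,-3,0],
  [26,0,-3,0],
  [29,0,-3,0],
  [32,0,-3,0],
  [34.5,0,-3,0],
  [34.5,0,-3,0],
  [34.5,0,-3,0],
])

```text
t: 16.05
ee_pos: [0.5265, 0.0955, 0.0376]
tcp_rot: [0.061, 0.998, 0.0, 0.003]
force: [5.5, -1.9, -2.6]
opening: 0.0186
grasp_force: 31.2
```

```bash
python3 -c "
from h import *
prof(-30,4,16)"
```

```text
t 16.05 p [526.5  95.5  37.6] toolx yaw 173.02 F [ 5.5 -1.9 -2.6] op 18.6 gf 31.2
  row [511.3, -158.8, 33.9] -0.122 j [ 0.02  0.36  1.79 -0.    0.98 -1.43]
[(-77, 42.5), (-71, 41.3), (-65, 45.0), (-59, 46.6), (-53, 47.6), (-47, 47.9), (-41, 50.5), (-35, 51.7), (-29, 53.5), (-23, 53.6), (-17, 52.9), (25, 63.8), (31, 66.0), (37, 67.5), (43, 69.9), (49, 68.1), (55, 41.8), (61, 43.2), (67, 42.5)]
t 16.1 p [526.6  95.5  37.6] toolx yaw 173.02 F [ 6.8 -0.8 -3.2] op 18.7 gf 31.2
  row [511.3, -158.8, 33.9] -0.122 j [ 0.02  0.36  1.79 -0.    0.98 -1.43]
```

Request:
carry_out([
  [1,0,0,0],
  [2.5,0,0,0],
  [2.5,0,2,0],
  [2.5,0,4,0],
  [2.5,0,5,0],
  [2.5,0,6,0],
  [2.5,0,7,0],
  [2.5,0,8,0],
  [2.5,0,8,0],
])

```text
t: 16.85
ee_pos: [0.5257, 0.0957, 0.0309]
tcp_rot: [0.061, 0.998, 0.0, 0.005]
force: [7.3, -1.3, 3.1]
opening: 0.0185
grasp_force: 31.5
```

```bash
python3 -c "
from h import *
prof(-30,4,16)"
```

```text
t 16.85 p [525.7  95.7  30.9] toolx yaw 173.01 F [ 7.3 -1.3  3.1] op 18.5 gf 31.5
  row [510.4, -159.0, 25.8] -0.122 j [ 0.02  0.37  1.8  -0.    0.96 -1.43]
[(-77, 42.0), (-71, 44.8), (-65, 44.6), (-59, 46.2), (-53, 46.9), (-47, 43.8), (-41, 47.0), (-35, 47.7), (-29, 48.4), (-23, 47.6), (-17, 49.1), (-11, 46.8), (25, 55.4), (31, 56.6), (37, 57.5), (43, 59.5), (49, 58.5), (55, 41.7), (61, 42.3), (67, 41.6)]
t 16.9 p [525.7  95.7  30.9] toolx yaw 173.02 F [ 7.2 -1.6  2.5] op 18.8 gf 31.5
  row [510.4, -159.0, 25.9] -0.122 j [ 0.02  0.37  1.8  -0.    0.96 -1.43]
```

Same as with the first tube: the far end is already below the block top. I'll keep lowering.

Request:
carry_out([
  [0,0,1.5,0],
  [0,0,3,0],
  [0,0,4,0],
  [0,0,5,0],
  [0,0,6,0],
  [0,0,7,0],
  [0,0,8,0],
  [0,0,9,0],
  [0,0,9.5,0],
  [0,0,9.5,0],
])

```text
t: 17.73
ee_pos: [0.5257, 0.0957, 0.0217]
tcp_rot: [0.061, 0.998, 0.0, 0.005]
force: [5.7, -1.6, 4.9]
opening: 0.0188
grasp_force: 31.9
```

```bash
python3 -c "
from h import *
prof(-30,4,16)"
```

```text
t 17.73 p [525.7  95.7  21.7] toolx yaw 173.01 F [ 5.7 -1.6  4.9] op 18.8 gf 31.9
  row [510.3, -158.9, 16.9] -0.122 j [ 0.02  0.39  1.8  -0.    0.94 -1.43]
[(-77, 41.6), (-71, 44.4), (-65, 44.5), (-59, 45.1), (-53, 43.5), (-47, 41.6), (-41, 42.8), (-35, 41.6), (-29, 43.1), (-23, 43.2), (-17, 42.3), (25, 43.3), (31, 43.5), (37, 44.4), (43, 45.5), (49, 45.1), (55, 41.6), (61, 43.2), (67, 41.2), (73, 38.7)]
t 17.78 p [525.7  95.7  21.7] toolx yaw 173.01 F [ 6.2 -1.5  5.4] op 18.5 gf 31.9
  row [510.3, -158.9, 16.9] -0.122 j [ 0.02  0.39  1.8  -0.    0.94 -1.43]
```

Request:
carry_out([
  [0,0,1,0],
  [0,0,1,0],
  [0,0,1,0],
  [0,0,1,0],
  [0,0,-4,0],
], gripper=0.55)

```text
t: 18.2
ee_pos: [0.5189, 0.0962, 0.0214]
tcp_rot: [0.061, 0.998, -0.0, -0.002]
force: [0.4, 0.4, -0.6]
opening: 0.0384
grasp_force: 0.0
```

Request:
carry_out([
  [0,0,-35,0],
  [0,0,-75,0],
  [0,0,-115,0],
  [40,0,-150,0],
  [40,0,-150,0],
  [40,0,-150,0],
  [40,0,-150,0],
  [40,0,-150,0],
  [40,0,-150,0],
])

```text
t: 18.95
ee_pos: [0.4808, 0.1008, 0.1711]
tcp_rot: [0.061, 0.998, -0.0, -0.001]
force: [-0.5, 0.3, -1.1]
opening: 0.0385
grasp_force: 0.0
```

```bash
python3 - <<'E'
from h import *
for y in (-30,-90,30): d=prof(y,0,0)
c=cloud(d)*1000
h=(c[...,2]>6)&(c[...,2]<35)&(c[...,0]>420)&(c[...,0]<620)&(c[...,1]<-60)&(c[...,1]>-380)
k,l,st,ce=cv2.connectedComponentsWithStats(h.astype(np.uint8))
for i in range(1,k):
    if st[i,4]>150: p=c[l==i]; print(cv2.minAreaRect(np.float32(p[:,:2])),np.percentile(p[:,2],98))
save(d,'side5.png',(215,160,455,340),3)
E
```

```text
t 18.95 p [480.8 100.8 171.1] toolx yaw 173.01 F [-0.5  0.3 -1.1] op 38.5 gf 0.0
  row [464.4, -158.5, 172.6] -0.122 j [ 0.03  0.09  1.81 -0.    1.25 -1.42]
[(-77, 41.1), (-71, 38.8), (-65, 45.2), (-59, 45.0), (-53, 45.2), (-47, 43.4), (-41, 43.3), (-35, 41.9), (-29, 42.9), (-23, 42.3), (-17, 41.6), (-11, 42.7), (-5, 43.1), (1, 42.8), (7, 42.1), (13, 42.1), (19, 42.5), (25, 43.0), (31, 42.7), (37, 43.0), (43, 43.8), (49, 44.8), (55, 42.8), (61, 41.9), (67, 42.4)]
t 19.0 p [480.8 100.8 171.1] toolx yaw 173.0 F [ 0.  -0.3 -0.3] op 38.5 gf 0.0
  row [464.4, -158.5, 172.6] -0.122 j [ 0.03  0.09  1.81 -0.    1.25 -1.42]
t 19.0 p [480.8 100.8 171.1] toolx yaw 173.0 F [ 0.  -0.3 -0.3] op 38.5 gf 0.0
  row [464.4, -158.5, 172.6] -0.122 j [ 0.03  0.09  1.81 -0.    1.25 -1.42]
[(-77, 42.6), (-71, 38.6), (-65, 44.9), (-59, 44.1), (-53, 44.1), (-47, 42.6), (-41, 42.4), (-35, 41.4), (-29, 42.0), (-23, 42.7), (-17, 41.7), (-11, 41.5), (-5, 42.1), (1, 42.0), (7, 42.3), (13, 41.9), (19, 41.7), (25, 42.1), (31, 41.8), (37, 42.8), (43, 43.0), (49, 43.7), (55, 41.3), (61, 43.5), (67, 40.7), (73, 38.5)]
[... 434 characters left out ...]
1.8), (-17, 42.4), (-11, 40.9), (-5, 42.5), (1, 41.6), (7, 41.8), (13, 41.3), (19, 42.0), (25, 42.4), (31, 41.2), (37, 42.8), (43, 44.9), (49, 42.3), (55, 41.7), (61, 43.3), (67, 42.5)]
t 19.1 p [481.  100.8 171.4] toolx yaw 173.0 F [-0.3  0.2 -0.1] op 38.4 gf 0.0
  row [464.7, -158.6, 172.7] -0.122 j [ 0.03  0.09  1.8  -0.    1.25 -1.42]
((509.768798828125, -271.8578796386719), (124.39129638671875, 24.37615394592285), 9.766244888305664) 25.905359015025947
((607.0711669921875, -342.9855651855469), (73.05924987792969, 20.626447677612305), 83.6702880859375) 34.65764349962091
((489.82183837890625, -340.20123291015625), (26.19788932800293, 83.24430084228516), 73.5938491821289) 26.021511965366603
```

View pics/side5.png

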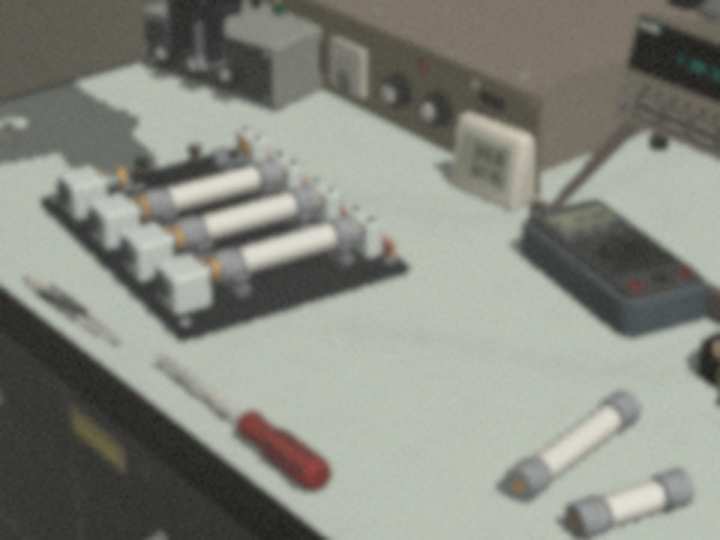

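The picture shows three tubes lying level and parallel in bays 1 to 3, with body centres near (217,188), (250,215) and (292,248) in the crop. The surplus long tube and the short tube are untouched on the worktop, and the arm is clear, so I'm handing the job in.

```bash
python3 -c "
from station import bot
print(bot.close_job())"
```

```text
the job is handed in; nothing more can be done
None
```

I fitted two long tubes in bays 2 and 3, so the bank now carries three; the last camera check showed all three level between the contacts, the surplus long tube and the short one still on the worktop, and I handed the job in at about 19 s without getting a verdict back.

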